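Hold the carving vise's brake off with its splined key

TASK

Lift the red T-handled splined key out of its wooden stand, turn it until its cross-shaped splines line up with the brass socket of the green carving vise, slide it in and press it down against the socket's spring until its shoulder is fully home on the rim. Finish while still holding the key pressed home: do not let go, or the spring pushes it back up and the brake closes. Leave the gouge, the mallet and the wood offcut where they lie.

Things in the scene. Friction and masses are not known exactly. Their poses are not given: they have to be found in the camera images.
- key: Loose splined T key, about 220 g, 92 mm tall, starts upright in the stand. Origin: centre of the splined tip (lowest point); z up the stem. z 0-30 mm: steel cross of four splines, 26 mm across, 8 mm thick, one pair along x, one along y, lowest 5 mm tapered 2 mm a side; z 30-36: round shoulder, diameter 40.
- key_bar (a point): Middle of the key's red T bar, 81 mm above the key's tip, on the stem's axis; same axes as the key. Bar 90 mm long along x, 18 mm wide along y, 22 mm high: grip it across its 18 mm width. Below it, down to the shoulder, is a bare round stem 16 mm in diameter and 34 mm long.
- stand: Fixed wooden block 100 x 100 x 45 mm. Origin: centre of its underside on the bench. A round hole 30 mm in diameter, 38 mm deep, in the middle of its top; the key hangs in it by its shoulder, at any angle about its own axis.
- vise: Fixed green carving vise. Origin: on the bench, under the socket's axis. Base 280 x 130 x 25 mm from x = -70 to +210 mm, a 110 x 110 mm housing round the socket up to z = 40 mm, and at x = 145 mm a turntable with a half-carved wooden bowl 96 mm wide whose top is at z = 100 mm.
- socket_mouth (a point): Centre of the rim (top) of the vise's brake socket, 90 mm above the bench; z up. The bore is a cross of two slots, 28 mm long and 10 mm wide, one along this point's x and one along its y, so the key fits at any of four quarter turns. With the key home its shoulder is on the rim and its tip 30 mm below it.
- socket: The brake socket: a square brass boss 44 x 44 x 50 mm with sides along the slots, standing on the vise's housing at any angle to the vise. It is fixed: it does not turn. Origin: centre of its underside. A black sprung plunger stands in the bore, 18 mm below the rim.
- plunger (a joint): Sprung plunger in the socket, in m: 0 at rest (18 mm below the rim), 0.012 when the key is fully home. The spring pushes up with about 5 N at first and 14 N at 0.012.
- gouge: Carving gouge lying on the bench between stand and vise, 230 mm long along x, 22 mm high, wooden handle towards -x. Origin: underside, where handle meets blade. Bystander.
- mallet: Wooden carver's mallet lying along x, 237 mm long, head 86 mm high towards +x. Origin: underside, where handle meets head. Bystander.
- offcut: Wood offcut 150 x 70 x 50 mm. Origin: centre of its underside. Bystander.
Things that resemble listed ones, but are neither listed nor needed, are in the scene too. Leave any turquoise or white look-alike of the stand alone.

How it is judged:
On the way, in this order (a step that is already met when the one before it is completed fails the run):
1. the key is lifted clear of the stand, held in the fingers (z of key in the frame of stand above 0.05 m and contact force between the fingers and key above 0.5 N), for 0.1 s.
2. the splines are meshed: the tip at least 10 mm down the socket's bore (z of key in the frame of socket_mouth below -0.01 m and horizontal distance between key and socket_mouth below 0.004 m and angle between key's own z axis and vertical below 0.12 rad), for 0.1 s.
At the end, for the whole second after the job is handed in: the key is upright (within 0.08 rad) in the socket, its tip within 4 mm of the axis and at least 27 of 30 mm below the rim, the plunger pressed at least 9 of 12 mm, and the fingers still hold and press the key, which is at rest (z of key in the frame of socket_mouth below -0.027 m and horizontal distance between key and socket_mouth below 0.004 m and angle between key's own z axis and vertical below 0.08 rad and value of joint plunger above 0.009 m and contact force between the fingers and key above 2 N and contact force between key and plunger above 3 N and linear speed of key below 0.02 m/s); the arm keeps its last pose, push and grip.
It fails at once if the gouge is pushed more than 30 mm away (distance of gouge from where it was at the start of the episode above 0.03 m).
It fails at once if the mallet is pushed more than 30 mm away (distance of mallet from where it was at the start of the episode above 0.03 m).
It fails at once if the offcut is pushed more than 30 mm away (distance of offcut from where it was at the start of the episode above 0.03 m).
It also fails if it takes over 42 s, if anything falls off the work surface, if the arm or the gripper's body presses on something with over 40 N, if the wrist force passes 120 N, or if a joint passes its speed limit or range.

ROBOT

A 6-joint arm with a two-finger parallel gripper is mounted at the origin on the work surface. World frame = base frame: x ahead of the robot, y to its left, z up, the work surface at z = 0. Lengths are in m, angles in rad, forces in N, time in s.
With the tool pointing down it reaches from about 0.35 to 0.775 m from the base axis. Payload 7.3 kg.
Tool frame: the origin (TCP) lies on the centre line of the jaws, within the pads' length; the fingertips stand 17 mm ahead of it and the grasp point (between the pads) lies 2 mm behind it (robot.tip_extent is the distance from the TCP to the fingertips, in m); z points along the fingers, y is the line along which they close (so a half turn about z gives the same grasp; the last joint's range is limited). The gripper opens to 92 mm and grips with 3 to 60 N. Pads are 19 mm wide; open, the fingers measure 130 mm over their backs; the gripper's body (75 mm by 190 mm) begins 47 mm behind the grasp point.
Start: joints at [1.025, 0.342, 1.524, -0, 1.275, -0.146], TCP at [0.204, 0.484, 0.244] pointing down, gripper open.
Joint ranges: [-2.53, 2.53], [-0.77, 2.02], [0.04, 2.7], [-1, 4.14], [0.28, 2.66], [-3.11, 3.11]. Speed limits (rad/s): [2.57, 2.57, 3.14, 3.14, 3.14, 3.14].

INTERFACE

Orientations are given as [roll, pitch, yaw] about the fixed x, y, z axes, in that order (R = Rz(yaw) Ry(pitch) Rx(roll)).
In Python, from cell import robot gives the robot as it stands.
- The arm moves only by the tool step_arm, never from a script. Its argument "motion" is a list of rows, each a list of 2 entries, a list of its own where there are three numbers: the shift along the tool's x, y, z in units of 60 mm (1.0 is 60 mm), then the turn about the tool's z in rad. In form: [[[x, y, z], spin], ...]. A call has 1 to 10 rows; each row is the pose to reach, as a shift and turn from the pose commanded when the call began, along the tool's axes at that moment; what a row does not reach only later rows make up. A row lasts 1/8 s, in which the tool goes at most 62.5 mm and 10.7 degrees, less where a joint would pass 70% of its speed; a pose out of reach is approached as far as the arm can. A call with a gripper value outside its range is refused whole. "hand" is the closure in counts, from 0 (fully open) to 255 (shut), set as the call begins (left out, the last holds). The fingers move at their own pace and stop on an object; "squeeze" is the grip in N (left out, the last holds). Time passes only in rows, so rows that repeat a pose let the fingers close. It gives the time, the measured TCP pose, the force, the opening and the grip force at its end, in the units of the state.
- robot.observe(): the state, without advancing time (a new reading comes with each control period).
- robot.read_camera(name): name is "side" or "top" or "wrist"; returns a dict with "pixels" (384x512x3 uint8, red, green, blue), "intrinsics" (3x3 intrinsics, pixels), "k1" (the pictures are not rectified: a ray, as slopes to the right and down, at radius r is drawn at 1 + k1 r^2 times it, then the intrinsics apply), "xyz" and "rotation" of the camera in the world; the wrist camera has in their place "T_tool_cam" (4x4, takes a point from camera to tool coordinates, whose origin is the TCP and whose axes are the flange's). Camera axes: x right, y up, looking along -z (the intrinsics and any distortion apply to the point x, -y, -z); pixel columns grow to the right and rows downward; lengths in m; the calibration is good to about 2 mm. A picture is of the moment at which its call begins: read the wrist's pose just before it. There is no depth.
- robot.hand_in(): hands the job in; it is judged then, once.
The state is a dict: "time": time; "qpos": joint angles; "qvel": joint speeds; "joint_efforts": joint torques, N m; "tool_pos": TCP position; "tool_rot": TCP orientation; "contact_force": force on the tool from outside, world axes, zero at the start; "torque": the same for the moment, N m; "opening": finger opening in m; "grip_force": force on a finger pad.
Only numpy, scipy, OpenCV 4.12 (cv2) and the standard library are available. Lean on these libraries where they do the work, as an engineer would, in place of code of your own. Each camera call takes 0.05 s, during which the arm holds its last target. There are 200 camera calls.

## Working session

There is one attempt and no reset: what is moved stays moved. The work goes in short steps, Python scripts to look and compute and a tool call to move; the robot and the scene stay as the last step left them, time stands still between calls to the robot, and variables do not carry over. Pictures are saved under pics/ and viewed, at most 10 in all, crops included, and the job is handed in when it is done.

Besides the shell and the picture viewer there is one more tool, called after ">>>" in YAML: its name, and indented under it one key for each argument. step_arm: Moves the arm, as the interface text tells. Its arguments: {"type":"object","properties":{"motion":{"type":"array"},"hand":{"type":"number"},"squeeze":{"type":"number"}},"required":["motion"]}

```bash
mkdir -p pics; cat > h.py <<'E'
import numpy as np, cv2
from cell import robot
from scipy.spatial.transform import Rotation as R
def grab(n):
    s=robot.observe(); c=robot.read_camera(n)
    if n=='wrist':
        T=np.array(c['T_tool_cam']); Rt=R.from_euler('xyz',s['tool_rot']).as_matrix()
        c['rotation']=Rt@T[:3,:3]; c['xyz']=Rt@T[:3,3]+np.array(s['tool_pos'])
    c['rotation']=np.array(c['rotation']);
    if c['rotation'].shape!=(3,3): c['rotation']=R.from_euler('xyz',c['rotation']).as_matrix()
    c['xyz']=np.array(c['xyz']); return c
def save(c,f): cv2.imwrite(f,c['pixels'][:,:,::-1])
def rays(c,uv):
    uv=np.asarray(uv,float).reshape(-1,1,2)
    p=cv2.undistortPoints(uv,np.array(c['intrinsics'],float),np.array([c['k1'],0,0,0,0.]),).reshape(-1,2)
    d=np.c_[p[:,0],-p[:,1],-np.ones(len(p))]
    return d@c['rotation'].T
def plane(c,uv,z):
    d=rays(c,uv); return c['xyz']+d*((z-c['xyz'][2])/d[:,2])[:,None]
E
python3 - <<'E'
from h import *
print(robot.observe())
for n in ('top','side','wrist'):
    c=grab(n); save(c,f'pics/{n}0.png'); print(n,c['xyz'],c['rotation'],c['k1'],c['intrinsics'])
E
```

```text
{'time': 0.0, 'qpos': array([ 1.02497011e+00,  3.42716885e-01,  1.52503992e+00,  7.75368599e-06,
        1.27539101e+00, -1.45985264e-01]), 'qvel': array([-0.00098279, -0.00031237, -0.0006024 ,  0.00039299, -0.00037864,
        0.00024749]), 'joint_efforts': array([ 1.49581316e-03, -4.31244171e+01, -2.44233906e+01,  7.19831348e-02,
        5.55872067e-02, -8.16597230e-05]), 'tool_pos': array([0.20413367, 0.48326566, 0.24303998]), 'tool_rot': array([-3.14005512e+00, -2.33559602e-04,  2.74174926e+00]), 'contact_force': array([ 0.29649262, -0.69012788,  0.51224674]), 'torque': array([-0.0484688 ,  0.02567961,  0.04629799]), 'grip_force': 0.0, 'opening': 0.09213957158151764}
top [ 0.37585163 -0.00922235  1.21882164] [[-0.01603745  0.99330777 -0.11437863]
 [-0.99983194 -0.01491541  0.01065898]
 [ 0.00888165  0.11453035  0.99338005]] -0.01685902342674956 [[354.29195122   0.         263.25815547]
 [  0.         354.29195122 191.97540293]
 [  0.           0.           1.        ]]
side [-0.33483485 -1.01965757  1.29632585] [[ 0.77090494  0.41834915 -0.48030153]
 [-0.63678196  0.52352786 -0.566063  ]
 [ 0.01463926  0.74222811  0.6699874 ]] -0.11963737148027664 [[451.29206819   0.         249.01757162]
 [  0.         451.29206819 192.81069607]
 [  0.           0.           1.        ]]
wrist [0.13631082 0.51300366 0.38397573] [[ 3.89231273e-01 -8.84476694e-01 -2.57293593e-01]
 [ 9.21139984e-01  3.73623275e-01  1.09118186e-01]
 [-3.81617734e-04 -2.79475627e-01  9.60152711e-01]] -0.051289868119492564 [[322.028773     0.         259.42508923]
 [  0.         322.028773   188.29402397]
 [  0.           0.           1.        ]]
```

View pics/top0.png

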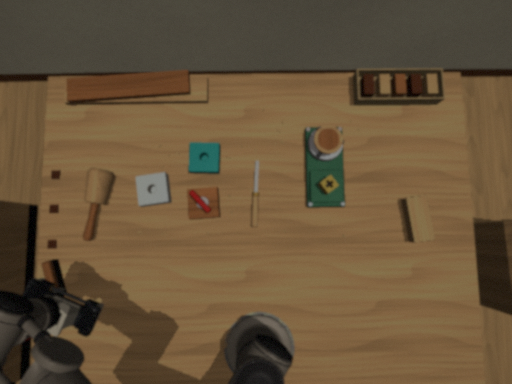

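View pics/side0.png

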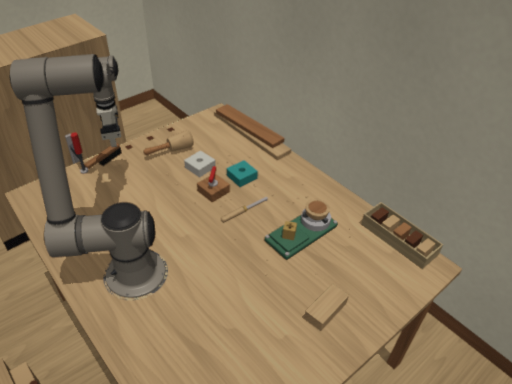

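The top view shows the red key bar at about (200,201) in the wooden stand at (204,203). The brass socket is at (329,184) on the green vise, and the gouge lies between them at column 255.

```bash
cat >> h.py <<'E'
def blob(c,lo,hi,roi):
    h=cv2.cvtColor(c['pixels'],cv2.COLOR_RGB2HSV); h[:,:,0]=(h[:,:,0].astype(int)+30)%180  # hue shifted +30
    m=cv2.inRange(h,lo,hi); z=np.zeros_like(m); a,b,e,f=roi; z[b:f,a:e]=m[b:f,a:e]
    n,l,s,_=cv2.connectedComponentsWithStats(z)
    k=1+np.argmax(s[1:,4]); m=(l==k).astype(np.uint8)
    ct=max(cv2.findContours(m,0,cv2.CHAIN_APPROX_NONE)[0],key=cv2.contourArea)
    return s[k,4],cv2.minAreaRect(ct),ct
def rect(c,r,z):
    b=plane(c,cv2.boxPoints(r),z)[:,:2]; q=cv2.minAreaRect(b.astype(np.float32)*1000); ctr=b.mean(0)
    e=[b[1]-b[0],b[2]-b[1]]; e.sort(key=lambda v:-np.hypot(*v))
    return ctr.round(4),[round(np.hypot(*v)*1000,1) for v in e],np.degrees(np.arctan2(e[0][1],e[0][0])).round(1)
E
python3 - <<'E'
from h import *
c=grab('top')
hs=cv2.cvtColor(c['pixels'],cv2.COLOR_RGB2HSV); print(hs[201,200],hs[183,322],hs[210,215],hs[184,322:338].tolist())
a,r,_=blob(c,(20,150,60),(37,255,255),(180,180,225,225)); print(a,r,rect(c,r,.107))
a,r,_=blob(c,(48,120,90),(60,255,255),(312,170,345,198)); print(a,r,rect(c,r,.09))
E
```

```text
[  1 196 130] [ 22 150 126] [ 13 161 109] [[23, 154, 114], [23, 151, 127], [22, 148, 129], [23, 147, 116], [23, 143, 93], [21, 110, 65], [18, 74, 45], [17, 59, 39], [19, 113, 43], [22, 160, 62], [22, 149, 94], [22, 149, 120], [22, 153, 130], [22, 151, 132], [23, 143, 130], [25, 132, 114]]
155 ((199.33546447753906, 201.11341857910156), (27.63991355895996, 6.33061408996582), 47.29060745239258) (array([0.4781, 0.1805]), [np.float64(88.0), np.float64(19.8)], np.float64(-137.7))
145 ((328.92303466796875, 183.3845977783203), (13.312806129455566, 13.867505073547363), 56.3099365234375) (array([ 0.5306, -0.2335]), [np.float64(45.5), np.float64(42.9)], np.float64(-57.3))
```

>>> step_arm:
  motion:
    - [[-0.9, -0.41, 0], 0.18]
    - [[-1.8, -0.82, 0], 0.36]
    - [[-2.7, -1.23, 0.1], 0.54]
    - [[-3.6, -1.65, 0.2], 0.72]
    - [[-4.4, -2.05, 0.3], 0.9]
    - [[-5.2, -2.4, 0.4], 1.08]
    - [[-5.8, -2.7, 0.5], 1.26]
    - [[-6.17, -2.87, 0.5], 1.44]
    - [[-6.17, -2.87, 0.5], 1.62]
    - [[-6.17, -2.87, 0.5], 1.8]
  hand: 0
  squeeze: 40

```text
time: 1.45
tool_pos: [0.4784, 0.1804, 0.2134]
tool_rot: [-3.141, 0.0, 0.935]
contact_force: [-0.2, 0.2, -0.4]
opening: 0.0916
grip_force: 0.0
```

>>> step_arm:
  motion:
    - [[0, 0, 0], 0.18]
    - [[0, 0, 0], 0.2]
    - [[0, 0, 0], 0.2]

```text
time: 1.82
tool_pos: [0.4782, 0.1809, 0.2136]
tool_rot: [-3.141, 0.0, 0.745]
contact_force: [-1.2, -0.3, -0.0]
opening: 0.0917
grip_force: 0.0
```

```bash
python3 - <<'E'
from h import *
c=grab('wrist'); s=robot.observe(); print(s['tool_pos'],s['tool_rot'],s['qpos']); save(c,'pics/w1.png')
a,r,_=blob(c,(20,150,60),(37,255,255),(0,0,512,384)); print(a,r,rect(c,r,.107))
E
```

```text
[0.47825734 0.18093321 0.21365802] [-3.14148643e+00  4.58572283e-05  7.44540992e-01] [2.11662136e-01 3.44048670e-01 1.60887168e+00 7.34961493e-05
 1.18876577e+00 1.03789007e+00]
2286 ((261.0, 186.0), (106.0, 22.0), 90.0) (array([0.4831, 0.1825]), [np.float64(88.3), np.float64(16.8)], np.float64(-136.7))
```

View pics/w1.png

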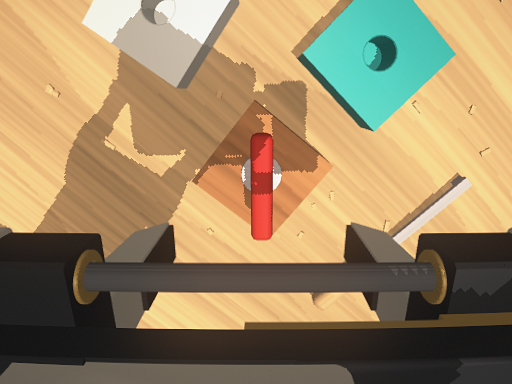

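The wrist view shows the red bar at (261,186), aligned with the tool x axis to within 1°. I'll descend and grip.

>>> step_arm:
  motion:
    - [[0.05, 0.035, 0.6], -0.01]
    - [[0.05, 0.035, 1.2], -0.01]
    - [[0.05, 0.035, 1.7], -0.01]
    - [[0.05, 0.035, 1.98], -0.01]
    - [[0.05, 0.035, 1.98], -0.01]

```text
time: 2.5
tool_pos: [0.4811, 0.1812, 0.0938]
tool_rot: [-3.14, 0.002, 0.753]
contact_force: [0.8, 0.5, 0.9]
opening: 0.0921
grip_force: 0.0
```

>>> step_arm:
  motion:
    - [[0, 0, 0], 0]
    - [[0, 0, 0], 0]
    - [[0, 0, 0], 0]
    - [[0, 0, 0], 0]
    - [[0, 0, 0], 0]
    - [[0, 0, 0], 0]
  hand: 255
  squeeze: 40

```text
time: 3.25
tool_pos: [0.482, 0.1814, 0.095]
tool_rot: [-3.142, -0.0, 0.752]
contact_force: [0.3, 0.0, -0.0]
opening: 0.0363
grip_force: 0.0
```

>>> step_arm:
  motion:
    - [[0, 0, 0], 0]
    - [[0, 0, 0], 0]
    - [[0, 0, 0], 0]
    - [[0, 0, 0], 0]
    - [[0, 0, 0], 0]
    - [[0, 0, 0], 0]

```text
time: 4.0
tool_pos: [0.4819, 0.1814, 0.0948]
tool_rot: [-3.141, 0.0, 0.752]
contact_force: [-0.3, 1.1, -1.3]
opening: 0.0174
grip_force: 40.0
```

>>> step_arm:
  motion:
    - [[0, 0, -0.4], 0]
    - [[0, 0, -1], 0]
    - [[0, 0, -1.6], 0]
    - [[0, 0, -2.0], 0]
    - [[0, 0, -2.0], 0]
    - [[0, 0, -2.0], 0]

```text
time: 4.75
tool_pos: [0.4813, 0.1812, 0.2137]
tool_rot: [-3.141, 0.002, 0.752]
contact_force: [0.4, 0.4, -2.4]
opening: 0.0176
grip_force: 40.0
```

>>> step_arm:
  motion:
    - [[-0.5, 0.5, 0], 0.05]
    - [[-1.1, 1.2, 0], 0.1]
    - [[-1.8, 1.9, 0], 0.15]
    - [[-2.4, 2.6, 0], 0.176]
    - [[-3.1, 3.3, 0], 0.176]
    - [[-3.7, 4.0, 0], 0.176]
    - [[-4.3, 4.6, 0], 0.176]
    - [[-4.8, 5.1, 0], 0.176]
    - [[-5.1, 5.45, 0], 0.176]
    - [[-5.2, 5.6, 0], 0.176]

```text
time: 6.0
tool_pos: [0.4828, -0.2782, 0.213]
tool_rot: [-3.139, 0.001, 0.574]
contact_force: [0.2, 0.6, -1.7]
opening: 0.0179
grip_force: 40.0
```

>>> step_arm:
  motion:
    - [[0, 0, 0], 0]
    - [[0, 0, 0], 0]
    - [[0, 0, 0], 0]

```text
time: 6.38
tool_pos: [0.4837, -0.276, 0.215]
tool_rot: [-3.141, -0.0, 0.577]
contact_force: [0.2, 0.5, -2.9]
opening: 0.0173
grip_force: 40.0
```

```bash
python3 - <<'E'
from h import *
c=grab('wrist'); s=robot.observe(); print(s['tool_pos'],s['tool_rot'],s['contact_force']); save(c,'pics/w2.png')
a,r,_=blob(c,(20,150,60),(37,255,255),(0,0,512,384)); print(a,r)
a,r,_=blob(c,(48,120,90),(60,255,255),(0,0,512,384)); print(a,r,rect(c,r,.09))
E
```

```text
[ 0.48367181 -0.27622891  0.21502078] [-3.14156405e+00 -1.71146183e-04  5.76993729e-01] [-0.29234127 -0.68618641 -2.1434041 ]
3689 ((259.5, 215.0), (94.0, 41.0), 90.0)
2512 ((248.12583923339844, 110.82571411132812), (55.8671875, 55.14124298095703), 86.53176879882812) (array([ 0.5329, -0.2338]), [np.float64(44.0), np.float64(43.6)], np.float64(-142.7))
```

View pics/w2.png

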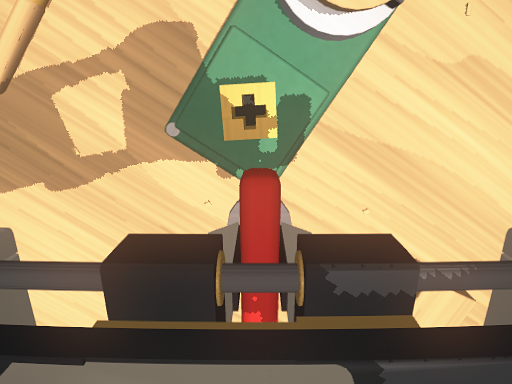

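The brass boss is at (248,111), with its cross rotated about 3–4° from the tool, and the red bar's front end is at (260,168). I'll refine the angle and centre from the cross, and the key's position in the grip from the bar.

```bash
python3 - <<'E'
from h import *
c=grab('wrist'); s=robot.observe(); p=np.array(s['tool_pos']); Rt=R.from_euler('xyz',s['tool_rot']).as_matrix()
a,r,ct=blob(c,(20,150,40),(37,255,255),(220,140,300,240)); q=ct.reshape(-1,2)
P=(plane(c,q,p[2]+.0122)-p)@Rt; i=q[:,1]<215
print('bar end x',P[:,0].max(), 'y range at rows<215',P[i,1].min(),P[i,1].max())
hs=cv2.cvtColor(c['pixels'],cv2.COLOR_RGB2HSV)
# boss top: rect edges by fitting lines to contour sides
a,r,ct=blob(c,(46,90,60),(62,255,255),(200,60,300,160)); q=ct.reshape(-1,2).astype(float)
W=(plane(c,q,.09)-p)@Rt; W=W[:,:2]*1000
m=W.mean(0); lo,hi=W.min(0),W.max(0); print(lo,hi)
q4=cv2.boxPoints(cv2.minAreaRect(W.astype(np.float32))); ctr=q4.mean(0)
ang=np.radians(-3.7)
best=None
for k in range(4):
    e=(q4[(k+1)%4]-q4[k]); L=np.hypot(*e); e/=L; n=np.array([-e[1],e[0]])
    d=(W-q4[k]); t=d@e; h=abs(d@n); S=W[(h<3)&(t>6)&(t<L-6)]
    vx,vy,x0,y0=cv2.fitLine(S.astype(np.float32),cv2.DIST_HUBER,0,.01,.01).ravel()
    print(k,L,len(S),'ang',np.degrees(np.arctan2(vy,vx)),'mid',S.mean(0))
# cross: dark blob in the boss
z=np.zeros(hs.shape[:2],np.uint8); z[85:137,224:274]=(hs[85:137,224:274,2]<75)
n,l,st,ce=cv2.connectedComponentsWithStats(z); k=l[111,248]; print(st[1:])
b=st[k]; print('cross box',b, 'tool mm',((plane(c,[[b[0]+b[2]/2-.5,b[1]+b[3]/2-.5]],.09)-p)@Rt*1000),'boss ctr',ctr)
o=c['pixels'][60:180,190:320,::-1]; cv2.imwrite('pics/crop.png',cv2.resize(o,None,fx=5,fy=5,interpolation=cv2.INTER_NEAREST))
E
```

```text
bar end x 0.0483365070588241 y range at rows<215 -0.007865086177744922 0.009268608047933261
[ 41.24284343 -31.64692142] [87.05006736 14.11170782]
0 44.566914 41 ang -3.4364111 mid [ 63.00125363 -30.25033376]
1 44.148228 41 ang 86.70398 mid [ 86.27628897 -10.13307129]
2 44.566917 42 ang -3.8075762 mid [65.73066045 12.99781045]
3 44.148228 39 ang 86.098015 mid [42.64901375 -7.2972022 ]
[[244  95  10   7  27]
 [235 103  30  22 389]]
cross box [235 103  30  22 389] tool mm [[ 62.64953748  -7.54327151 125.11336057]] boss ctr [64.39468 -8.64352]
```

View pics/crop.png

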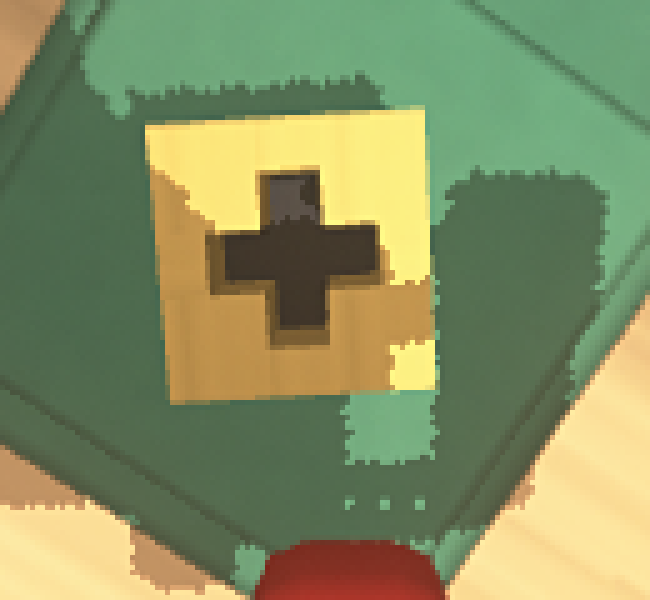

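The cross is clear. The boss centre is at tool (64.4, -8.6) mm and turned -3.65°. I'll move over it and stay above the rim.

>>> step_arm:
  motion:
    - [[0.35, -0.05, 0], -0.03]
    - [[0.75, -0.1, 0], -0.064]
    - [[1.0, -0.15, 0.1], -0.064]
    - [[1.07, -0.155, 0.25], -0.064]
    - [[1.07, -0.155, 0.4], -0.064]
    - [[1.07, -0.155, 0.5], -0.064]
    - [[1.07, -0.155, 0.5], -0.064]
    - [[1.07, -0.155, 0.5], -0.064]

```text
time: 7.48
tool_pos: [0.5323, -0.2348, 0.1852]
tool_rot: [3.141, -0.0, 0.639]
contact_force: [0.1, 0.2, -2.5]
opening: 0.0178
grip_force: 40.0
```

```bash
python3 - <<'E'
from h import *
s=robot.observe(); p=np.array(s['tool_pos']); Rt=R.from_euler('xyz',s['tool_rot']).as_matrix()
print(p,s['tool_rot'],s['contact_force'],s['opening'],'err tool mm',(np.array([.5325,-.2333,.17])-p)@Rt*1000)
c=grab('side'); save(c,'pics/s1.png'); cv2.imwrite('pics/s1c.png',cv2.resize(c['pixels'][160:270,240:350,::-1],None,fx=5,fy=5))
c=grab('wrist'); save(c,'pics/w3.png')
E
```

```text
[ 0.53226925 -0.23478363  0.18519208] [ 3.14109203e+00 -2.81303151e-04  6.39189295e-01] [ 0.05415849  0.21402764 -2.45958951] 0.01779922414869431 err tool mm [ 1.06597216 -1.06068129 15.19185153]
```

View pics/s1c.png

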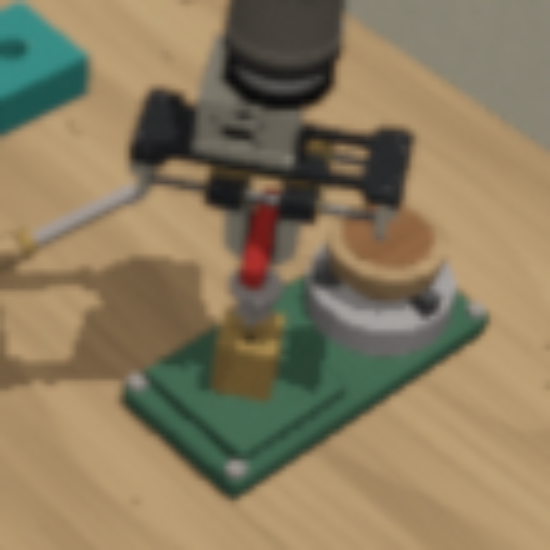

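View pics/w3.png

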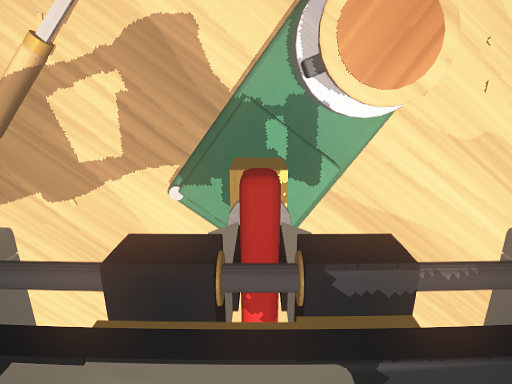

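The side view shows the key upright just above the boss. The wrist view shows the boss squared with the bar, so I'll apply the 1 mm correction and lower.

>>> step_arm:
  motion:
    - [[0.018, -0.018, 0], 0]
    - [[0.018, -0.018, 0.15], 0]
    - [[0.018, -0.018, 0.25], 0]
    - [[0.018, -0.018, 0.3], 0]
    - [[0.018, -0.018, 0.35], 0]
    - [[0.018, -0.018, 0.38], 0]
    - [[0.018, -0.018, 0.4], 0]

```text
time: 8.45
tool_pos: [0.5326, -0.2329, 0.1608]
tool_rot: [3.142, -0.0, 0.64]
contact_force: [0.1, 0.1, -1.7]
opening: 0.0178
grip_force: 40.0
```

It has entered the bore with no contact force. I'll press on with a firmer grip.

>>> step_arm:
  motion:
    - [[0, 0, 0.05], 0]
    - [[0, 0, 0.1], 0]
    - [[0, 0, 0.15], 0]
    - [[0, 0, 0.2], 0]
    - [[0, 0, 0.25], 0]
    - [[0, 0, 0.29], 0]
    - [[0, 0, 0.32], 0]
    - [[0, 0, 0.34], 0]
    - [[0, 0, 0.34], 0]
  squeeze: 60

```text
time: 9.57
tool_pos: [0.5328, -0.2329, 0.1419]
tool_rot: [3.14, -0.001, 0.64]
contact_force: [-2.7, 1.4, 9.9]
opening: 0.0178
grip_force: 60.0
```

>>> step_arm:
  motion:
    - [[0, 0, 0.02], 0]
    - [[0, 0, 0.035], 0]
    - [[0, 0, 0.05], 0]
    - [[0, 0, 0.05], 0]

```text
time: 10.07
tool_pos: [0.5328, -0.2329, 0.1398]
tool_rot: [3.14, -0.001, 0.64]
contact_force: [-4.5, 2.2, 14.8]
opening: 0.0174
grip_force: 60.0
```

>>> step_arm:
  motion:
    - [[0, 0, 0.02], 0]
    - [[0, 0, 0.03], 0]
    - [[0, 0, 0.03], 0]
    - [[0, 0, 0.03], 0]

```text
time: 10.58
tool_pos: [0.5329, -0.2329, 0.1397]
tool_rot: [3.138, -0.001, 0.64]
contact_force: [-7.9, 4.8, 26.4]
opening: 0.0174
grip_force: 60.0
```

```bash
python3 - <<'E'
from h import *
c=grab('side'); cv2.imwrite('pics/s2c.png',cv2.resize(c['pixels'][185:255,260:330,::-1],None,fx=8,fy=8,interpolation=cv2.INTER_CUBIC))
s=robot.observe(); print(s['tool_pos'],s['contact_force'],s['grip_force'])
E
```

```text
[ 0.53287446 -0.23292264  0.13975531] [-9.41919658  5.15148473 27.30898237] 59.99842286109924
```

View pics/s2c.png

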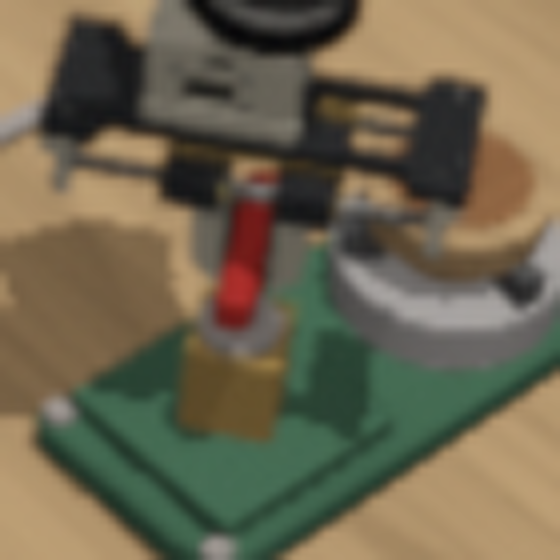

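The shoulder sits on the brass rim at about (235,325) in the crop, the key is upright, and the force agrees with that. I'm handing in.

```bash
python3 -c "
from cell import robot
print(robot.hand_in())"
```

```text
the job is handed in; nothing more can be done
None
```

I handed the job in with the key still gripped at 60 N and pressed down at about 27 N, its shoulder on the socket rim in the last picture; the hand-in gave no verdict, and the arm never went near the gouge, mallet or offcut.

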